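# Close the label printer, switch it on and feed a label

### The arm

A 7-joint arm with a two-finger parallel gripper is mounted at the origin on the work surface. World frame = base frame: x ahead of the robot, y to its left, z up, the work surface at z = 0. Lengths are in m, angles in rad, forces in N, time in s.
With the tool pointing down it reaches from about 0.4 to 0.85 m from the base axis. Payload 4.5 kg.
Tool frame: the origin (TCP) lies at the very end of the fingers, on their centre line; the grasp point (between the pads) lies 19 mm behind it (tcp_to_grasp is the z of the grasp point in the tool frame, in m); z points along the fingers, y is the line along which they close (so a half turn about z gives the same grasp; the last joint's range is limited). The gripper opens to 88 mm and grips with 3 to 60 N. Pads are 18 mm wide; open, the fingers measure 123 mm over their backs; the gripper's body (75 mm by 187 mm) begins 45 mm behind the grasp point.
Start: joints at [-1.273, 0.689, -0.195, 1.565, 0.157, 0.902, -0.215], TCP at [0.163, 0.603, 0.2] pointing down, gripper open.
Joint ranges: [-3.01, 3.01], [-0.46, 2.08], [-1.47, 1.51], [0.13, 2.56], [-1, 4.14], [0.04, 2.09], [-2.66, 2.66]. Speed limits (rad/s): [2.57, 2.57, 3.14, 3.14, 3.14, 3.14, 3.14].

### API

Orientations are given as a unit quaternion [x, y, z, w].
In Python, from plant import * gives the robot as it stands. The module is installed in compiled form; this text tells all that it offers.
- The arm moves only by the shell command python3 -m jog 'ROWS' [OPENING] [FORCE]. ROWS is JSON, a list that holds one entry, the list of rows, each a list of 6 numbers: the shift along the tool's x, y, z in m, then the turn, a rotation vector about the tool's x, y, z in rad. In form: [[[dx, dy, dz, ax, ay, az], ...]]. A call has 1 to 12 rows; each row shifts and turns the commanded pose from where the row before left it, along the tool's axes as they then stand; what a row does not reach is not made up. A row lasts 1/8 s, in which the tool goes at most 62.5 mm and 10.7 degrees, less where a joint would pass 70% of its speed; a pose out of reach is approached as far as the arm can. A call with a gripper value outside its range is refused whole. OPENING is the finger opening in m, from 0 to 0.0881, set as the call begins (- or left out, the last holds). The fingers move at their own pace and stop on an object; FORCE is the grip in N (left out, the last holds). Time passes only in rows, so rows that do not move let the fingers close. It gives the time, the measured TCP pose, the force, the opening and the grip force at its end, in the units of the state.
- get_state(): the state, without advancing time (a new reading comes with each control period).
- snapshot(name): name is "scene" or "side" or "wrist"; returns a dict with "frame" (420x560x3 uint8, red, green, blue), "mtx" (3x3 intrinsics, pixels), "xyz" and "orientation" of the camera in the world; the wrist camera has in their place "mount" (4x4, takes a point from camera to tool coordinates, whose origin is the TCP and whose axes are the flange's). Camera axes: x right, y down, z forward; pixel columns grow to the right and rows downward; lengths in m; the calibration is good to about 2 mm. A picture is of the moment at which its call begins: read the wrist's pose just before it. There is no depth.
- finish_job(): hands the job in; it is judged then, once.
The state is a dict: "clock": time; "q": joint angles; "qd": joint speeds; "joint_torque": joint torques, N m; "tool_pos": TCP position; "eef_rot": TCP orientation; "contact_force": force on the tool from outside, world axes, zero at the start; "moment": the same for the moment, N m; "opening": opening from 0.0 (shut) to 1.0 (fully open); "finger_force": force on a finger pad.
Only numpy, scipy, OpenCV 4.12 (cv2) and the standard library are available. Lean on these libraries where they do the work, as an engineer would, in place of code of your own. Each camera call takes 0.05 s, during which the arm holds its last target. There are 200 camera calls.

### The job

A new roll is in the label printer: with closed fingertips, push its raised cover down until it is fully shut, then switch on the power block by pressing down the raised half of its large rocker as far as it goes, and then press the printer's long feed key fully down for a moment and let it come up again. Keep to that order. Only push: do not lift the power block or raise the cover further, do not shove the block about, and leave the small rocker, the two small keys and everything else on the desk alone.

Things in the scene. Friction and masses are not known exactly. Their poses are not given: they have to be found in the camera images.
- label_printer: Grey label printer, fixed, 200 (x) by 210 (y) by 100 mm high; origin under its centre, front to -x. Its hinged cover lies over the left part (+y); along its right side (-y) runs a key panel 65 mm wide, 100 mm above the desk, with three black keys in a row from front to back: long, round, square. Their tops are 110 mm above the desk.
- cover (a joint): Angle of the printer's grey cover, rad: 0 shut, 0.5 to 0.9 at the start. Plate 180 mm front to back, 141 wide, 8 thick, with a front tab. Hinge line at the back: along the printer's y at x +85, z 105 mm; plate centred at y +32.5. Stiff hinge, stays where left; about 2 N from above pushes it down onto a firm stop at 0. Shut, its top is 109 mm above the desk.
- cover_mid (a point): Point on the top face of the cover, at the middle of the plate, 90 mm from the hinge line. It moves with the cover.
- feed_key (a joint): Travel of the long feed key, m: 0 up, 0.006 fully down. Spring return, 1 N to start, about 5 N fully down, onto a firm stop. 46 mm (x) by 24 mm (y), centred at x -55, y -72.5 mm in the printer's frame.
- feed_key_top (a point): Centre of the top of the long feed key.
- round_key (a joint): Travel of the small round key, m (0 up, 0.006 down, same spring as the feed key). 18 mm across, centred at x +18, y -72.5 mm in the printer's frame. Not to be pressed.
- square_key (a joint): Travel of the small square key, m (0 up, 0.006 down, same spring). 16 mm wide, centred at x +62, y -72.5 mm in the printer's frame. Not to be pressed.
- power_block: White desk power block, loose, about 0.7 kg, 70 (x) by 210 (y) by 45 mm high; origin under its centre. On top: a large black rocker (46 mm along x, 28 wide) centred at y +68 mm, two round sockets in the middle, a small black rocker (25 by 16 mm) centred at y -78 mm. Both rockers start with their +x half raised (off).
- large_rocker (a joint): Angle of the large rocker, rad: 0 off (+x half sloping up, -x half level), 0.44 on (+x half down level, -x half up). Pivot along the block's y, 52 mm above the desk, at face level; stays where left. Pressing the raised half some 18 mm from the pivot takes 2 to 4 N, 8 mm of travel onto a firm stop; the pressed half is then level, 52 mm above the desk, 7 mm above the block's top.
- large_rocker_raised (a point): Point on the face of the raised half of the large rocker, about 16 mm out from the pivot towards the block's +x and 60 mm above the desk when off; the raised end is 22 mm out and 62 mm high. It moves with the rocker.
- small_rocker (a joint): Angle of the small rocker, rad: 0 off as at the start, 0.44 on. To be left off.
- stapler: Bystander: blue and black stapler, 140 by 32 by 58 mm high, between printer and power block; origin under its centre, long along its x.
- bearing: Bystander: steel bearing ring, 52 mm across, 15 mm high, between or behind printer and power block; origin under its centre.
- calculator: Bystander: calculator 80 (x) by 125 (y) by 19 mm; origin under its centre.
- mouse: Bystander: computer mouse 105 (y) by 60 (x) by 32 mm; origin under its centre.
- oil_filter: Bystander: oil filter, upright can 76 mm across, 85 mm high, at the back; origin under its centre.
- pen_cup: Bystander: cup of pens 72 mm across, 150 mm high with the pens, at the back; origin under its centre.
- spare_roll: Bystander: spare label roll standing on end, 64 mm across, 90 mm high, at the left side; origin under its centre.
Things that resemble listed ones, but are neither listed nor needed, are in the scene too. Leave any blue look-alike of the power_block alone.

How it is judged:
By the outcome, as a careful person would: the job done as asked, in the order asked, and still so for the second after the job is handed in, with the robot touching nothing.
It also fails if it takes over 58 s, if anything falls off the work surface, if the arm or the gripper's body presses on something with over 40 N, if the wrist force passes 120 N, or if a joint passes its speed limit or range.

## Working session

There is one attempt and no reset: what is moved stays moved. The work goes in short steps, Python scripts to look and compute and a shell command to move; the robot and the scene stay as the last step left them, time stands still between calls to the robot, and variables do not carry over. Pictures are saved under pics/ and viewed, at most 10 in all, crops included, and the job is handed in when it is done.

```bash
mkdir -p pics; python3 - <<'E'
from plant import *
import cv2,numpy as np
s=get_state();print(s['clock'],s['tool_pos'],s['eef_rot'],s['opening'])
for n in("scene","side"):
    d=snapshot(n);cv2.imwrite(f'pics/{n}0.png',cv2.resize(d['frame'][:,:,::-1],(800,600)))
    print(n,d['mtx'],d['xyz'],d['orientation'])
    np.savez(f'{n}0.npz',**d)
d=snapshot("wrist");print(d['mount'],d['mtx'])
E
```

```text
0.0 [0.16283506 0.60269584 0.19910596] [ 1.31452792e-01  9.91322011e-01 -9.12360530e-04 -4.40073576e-05] 1.0014327432177195
scene [[482.88842995   0.         278.20692854]
 [  0.         482.88842995 210.64241403]
 [  0.           0.           1.        ]] [1.47755088 0.33665782 0.76829834] [ 0.5311372   0.71279644 -0.36350672 -0.27870661]
side [[428.93678814   0.         284.76035682]
 [  0.         428.93678814 215.12745473]
 [  0.           0.           1.        ]] [ 0.32701254 -0.66868771  1.03978617] [ 0.92722128 -0.16455102  0.0547171  -0.33194834]
[[ 1.81296147e-04 -9.49336266e-01 -3.14262026e-01  8.02526661e-02]
 [ 9.99999946e-01  2.58190088e-04 -2.03056914e-04 -1.28251715e-03]
 [ 2.73908633e-04 -3.14261972e-01  9.49336262e-01 -1.83920419e-01]
 [ 0.00000000e+00  0.00000000e+00  0.00000000e+00  1.00000000e+00]] [[308.1521561    0.         279.83886954]
 [  0.         308.1521561  211.15909611]
 [  0.           0.           1.        ]]
```

View pics/scene0.png

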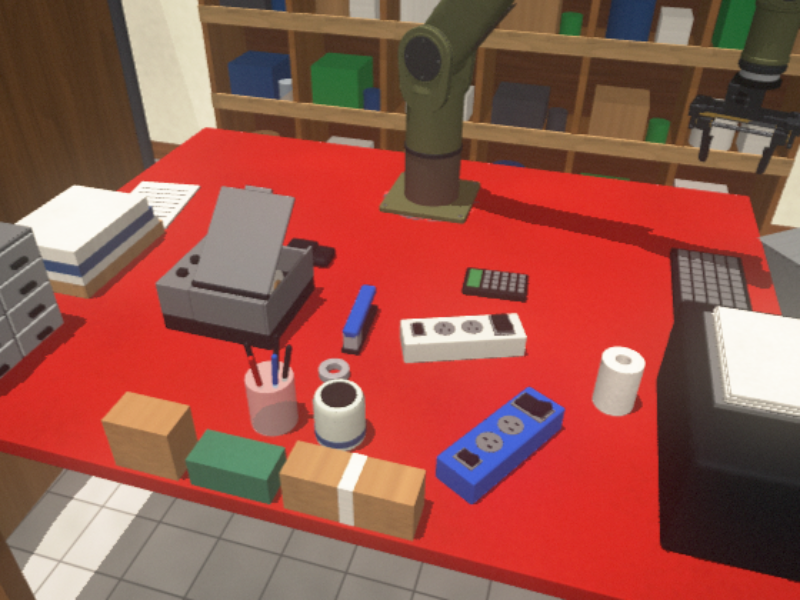

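View pics/side0.png

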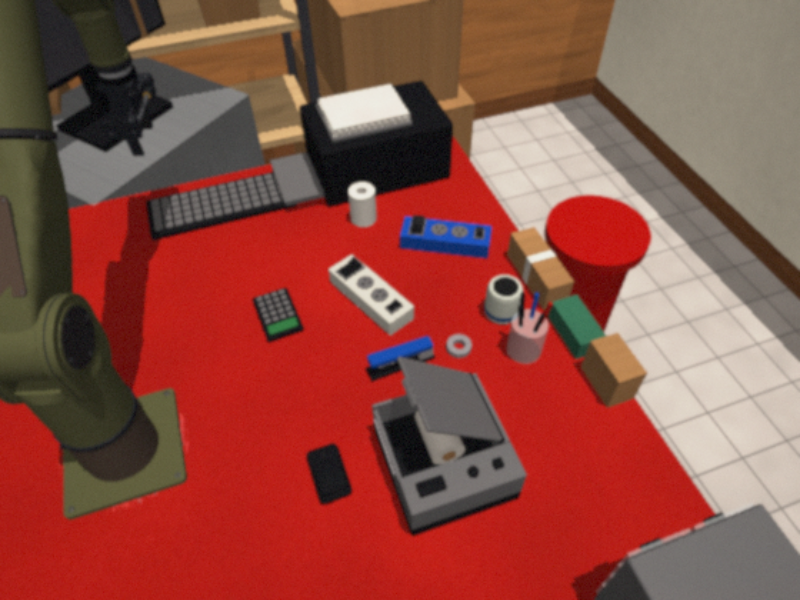

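The white block is at scene (462,337) / side (370,292). The blue one at scene (500,445) / side (446,237) is the look-alike and stays untouched. In side, the printer keys are long (431,487), round (473,472) and square (497,464). The cover is raised over the left part, with the tab at about (408,365).

```bash
cat > h.py <<'E'
import numpy as np,cv2
from scipy.spatial.transform import Rotation as R
def ray(d,p):
    v=np.linalg.inv(d['mtx'])@np.array([p[0],p[1],1.]);return R.from_quat(d['orientation']).apply(v)
def plane(d,p,z):
    v=ray(d,p);return (d['xyz']+v*(z-d['xyz'][2])/v[2])
def proj(d,P):
    c=R.from_quat(d['orientation']).inv().apply(np.asarray(P)-d['xyz'])@d['mtx'].T;return c[...,:2]/c[...,2:]
def blob(d,p,thr,r=22,lo=True):
    x,y=map(int,p);g=cv2.cvtColor(d['frame'],cv2.COLOR_RGB2GRAY)
    m=((g<thr) if lo else (g>thr)).astype(np.uint8)
    k=np.zeros_like(m);k[y-r:y+r,x-r:x+r]=1;m*=k
    n,l,s,c=cv2.connectedComponentsWithStats(m)
    i=min(range(1,n),key=lambda i:np.hypot(*(c[i]-p))+(99 if s[i,4]<12 else 0));return c[i],s[i,4],(l==i).astype(np.uint8)
E
python3 - <<'E'
from h import *
d=dict(np.load('side0.npz'))
f=.7
K={}
for n,p,z,r in(('long',(431,487),.11,16),('round',(473,472),.11,9),('square',(497,464),.11,9),('large',(349,267),.055,14),('small',(394,306),.055,12)):
    c,a,_=blob(d,np.array(p)*f,55,r);K[n]=plane(d,c,z);print(n,c/f,a,K[n])
v=K['square']-K['long'];print('printer yaw',np.degrees(np.arctan2(v[1],v[0])),np.hypot(*v[:2]),'expect .117')
v=K['large']-K['small'];print('block +y dir deg',np.degrees(np.arctan2(v[1],v[0])),np.hypot(*v[:2]),'expect .146')
th=np.arctan2(*(K['square']-K['long'])[1::-1]);Rz=R.from_euler('z',th)
o=K['long']-Rz.apply([-.055,-.0725,0]);o[2]=0;print('printer o',o)
# white mask of block
fr=d['frame'].astype(int);m=((fr.min(2)>130)).astype(np.uint8)
n,l,s,c=cv2.connectedComponentsWithStats(m);i=l[int(292*f)-6:int(292*f)+6,int(370*f)-6:int(370*f)+6].max();print(s[i],c[i]/f)
# tip of tab at side image
for a in np.arange(.5,.95,.1):
    P=o+Rz.apply([.085-.18*np.cos(a),.0325,.105+.18*np.sin(a)]);print(a,P,proj(d,P)/f)
big=cv2.resize(d['frame'][170:380,210:380,::-1],None,fx=2.85,fy=2.85,interpolation=cv2.INTER_CUBIC);cv2.imwrite('pics/crop.png',big)
E
```

```text
long [430.70643642 485.66718995] 182 [ 0.49111504 -0.3066969   0.11      ]
round [472.43243243 471.23552124] 37 [ 0.56289254 -0.30725177  0.11      ]
square [497.17857143 462.96428571] 40 [ 0.60629028 -0.30804209  0.11      ]
large [350.06884682 267.64199656] 83 [0.51688236 0.2411327  0.055     ]
small [393.57142857 305.21978022] 26 [0.57132634 0.10689107 0.055     ]
printer yaw -0.669159352217523 0.11518309358041004 expect .117
block +y dir deg 112.07585297094181 0.14486187175151563 expect .146
printer o [ 0.546958   -0.23484417  0.        ]
[230 179  59  48 846] [373.08004053 291.66497805]
0.5 [ 0.47437768 -0.20149425  0.1912966 ] [397.64923091 408.14333136]
0.6 [ 0.48378149 -0.20160408  0.20663565] [403.16256931 401.39907576]
0.7 [ 0.49466956 -0.20173125  0.22095918] [409.70030045 394.57910149]
0.7999999999999999 [ 0.50693311 -0.20187448  0.2341241 ] [417.20151223 387.77493713]
0.8999999999999999 [ 0.5204496  -0.20203235  0.24599884] [425.58486238 381.08226628]
```

View pics/crop.png

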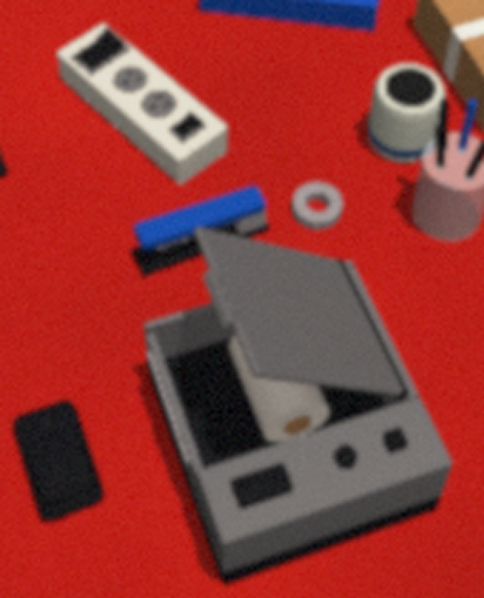

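The crop shows the printer with its long key at (262,485), the cover's front edge running from (197,230) to (255,375), and the white block's large rocker at (100,48). That puts the cover at about 0.72 rad and the block at about 22° yaw. I'll raise and turn the tool, close the fingers and go over the block for one wrist look.

```bash
python3 -m jog '[[[0,0,-0.025,0,0,-0.16],[0,0,-0.025,0,0,-0.16],[0,0,-0.025,0,0,-0.16],[0,0,-0.025,0,0,-0.16]]]' 0 10; python3 -m jog '[[[-0.022,-0.052,0,0,0,0],[-0.022,-0.052,0,0,0,0],[-0.022,-0.052,0,0,0,0],[-0.022,-0.052,0,0,0,0],[-0.022,-0.052,0,0,0,0],[-0.022,-0.052,0,0,0,0],[-0.022,-0.052,0,0,0,0],[-0.022,-0.052,0,0,0,0],[-0.022,-0.052,0,0,0,0],[0,0,0,0,0,0],[0,0,0,0,0,0]]]'
cat >> h.py <<'E'
def wrist():
    from plant import get_state,snapshot
    s=get_state();d=snapshot('wrist');T=np.eye(4);T[:3,:3]=R.from_quat(s['eef_rot']).as_matrix();T[:3,3]=s['tool_pos']
    W=T@d['mount'];return dict(frame=d['frame'],mtx=d['mtx'],xyz=W[:3,3],orientation=R.from_matrix(W[:3,:3]).as_quat()),s
E
python3 - <<'E'
from h import *
d,s=wrist();np.savez('w1.npz',**d);print(s['clock'],s['tool_pos'],s['eef_rot'])
cv2.imwrite('pics/w1.png',cv2.resize(d['frame'][:,:,::-1],(800,600)))
E
```

```text
clock: 0.65
tool_pos: [0.163, 0.603, 0.3004]
eef_rot: [-0.19, 0.982, -0.0, -0.0]
contact_force: [-0.3, -0.2, 0.6]
opening: 0.564
finger_force: 0.0
clock: 2.02
tool_pos: [0.5184, 0.2413, 0.2996]
eef_rot: [-0.187, 0.982, 0.0, -0.001]
contact_force: [-0.8, 0.9, -0.3]
opening: 0.004
finger_force: 0.0
2.025 [0.51838196 0.24133924 0.29964356] [-1.87130584e-01  9.82334827e-01  3.97953115e-04 -5.23062583e-04]
```

View pics/w1.png

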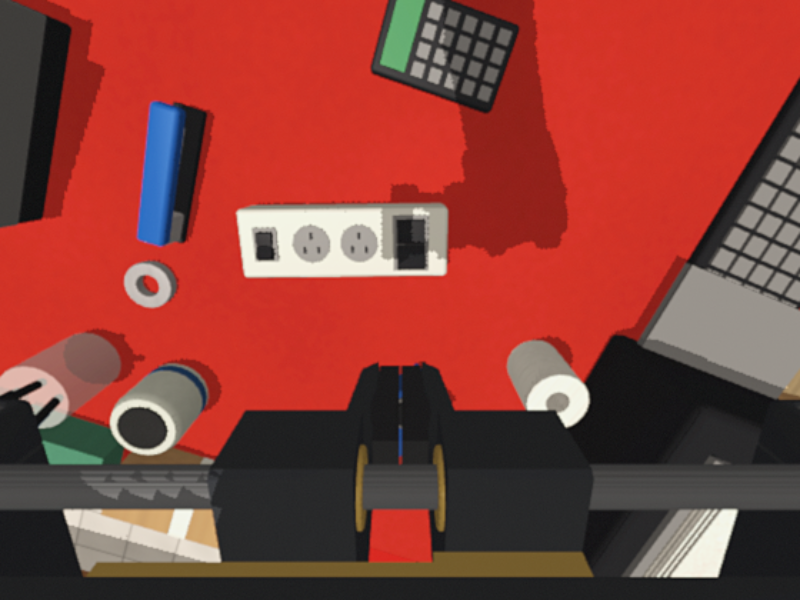

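The wrist view shows the white block with its large rocker at (410,242), small rocker at (264,243), and far top-face corners at (245,276) and (446,274).

```bash
python3 - <<'E'
from h import *
d=dict(np.load('w1.npz'));f=.7
hsv=cv2.cvtColor(d['frame'],cv2.COLOR_RGB2HSV)
red=((hsv[...,1]>150)).astype(np.uint8);m=1-red
n,l,s,c=cv2.connectedComponentsWithStats(m);i=l[int(255*f),int(340*f)]
cn=max(cv2.findContours((l==i).astype(np.uint8),0,2)[0],key=cv2.contourArea)
print(s[i]/f)
q=cv2.approxPolyDP(cn,4,True)[:,0];print((q/f).round())
A,B=plane(d,np.array((245,276))*f,.045),plane(d,np.array((446,274))*f,.045)
v=B-A;L=np.hypot(*v[:2]);yaw=np.arctan2(v[1],v[0])-np.pi/2;print('len',L,'yaw',np.degrees(yaw))
Rz=R.from_euler('z',yaw);o=(A+B)/2-Rz.apply([.035,0,0]);o[2]=0;print('o',o)
for n,P in(('pivot',(0,.068,.052)),('raised',(.016,.068,.06)),('small',(0,-.078,.05)),('corner',(-.035,.105,.045)),('rend',(.022,.068,.062)),('lend',(-.022,.068,.052))):
    W=o+Rz.apply(P);print(n,W,proj(d,W)/f)
E
```

```text
[  235.71428571   202.85714286   212.85714286    75.71428571
 10690.        ]
[[236. 211.]
 [247. 277.]
 [446. 273.]
 [441. 203.]
 [253. 204.]]
len 0.20680827856917117 yaw 22.154003921583477
o [0.53939148 0.18727783 0.        ]
pivot [0.51374886 0.25025763 0.052     ] [411.6925279  241.82478056]
raised [0.52856764 0.25629119 0.06      ] [411.93493896 259.48549787]
small [0.56880508 0.11503629 0.05      ] [264.64599885 242.93981712]
corner [0.46738018 0.27132765 0.045     ] [449.27084453 204.62469368]
rend [0.53412468 0.25855377 0.062     ] [411.99863615 265.92173807]
lend [0.49337304 0.24196149 0.052     ] [411.65829747 219.38117408]
```

```bash
python3 -m jog '[[[0,0,0,0,0,0.13],[0,0,0,0,0,0.13],[0,0,0,0,0,0.13],[-0.001,-0.055,0,0,0,0],[-0.001,-0.055,0,0,0,0],[-0.001,-0.055,0,0,0,0],[-0.001,-0.055,0,0,0,0],[-0.001,-0.055,0,0,0,0],[-0.001,-0.055,0,0,0,0],[-0.001,-0.055,0,0,0,0],[-0.001,-0.055,0,0,0,0],[0,0,0,0,0,0]]]'
python3 - <<'E'
from h import *
d,s=wrist();np.savez('w2.npz',**d);print(s['clock'],s['tool_pos'],s['eef_rot'])
cv2.imwrite('pics/w2.png',cv2.resize(d['frame'][:,:,::-1],(800,600)))
E
```

```text
clock: 3.58
tool_pos: [0.5202, -0.2031, 0.2996]
eef_rot: [0.01, 1.0, -0.001, -0.0]
contact_force: [0.2, 0.2, -0.2]
opening: 0.007
finger_force: 0.0
3.575 [ 0.52015287 -0.20305949  0.29957474] [ 9.84834763e-03  9.99950837e-01 -1.09392078e-03 -3.71249852e-04]
```

View pics/w2.png

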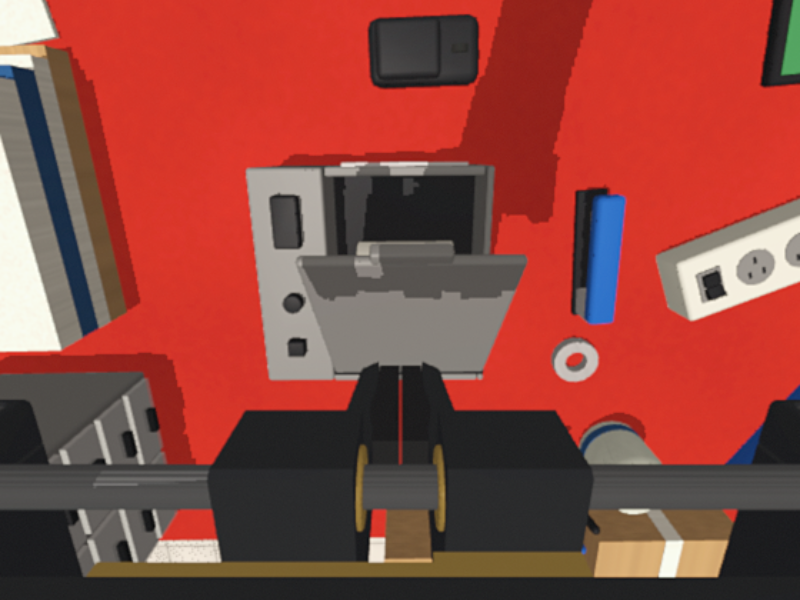

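The view shows the keys at long (288,221), round (292,302) and square (296,347). The cover's front edge runs from (299,260) to (526,258), with the tab above it.

```bash
python3 - <<'E'
from h import *
d=dict(np.load('w2.npz'));f=.7
P=[plane(d,np.array(p)*f,.109) for p in((288,221),(292,302),(296,347))];print(P)
v=P[2]-P[0];yaw=np.arctan2(v[1],v[0]);print(np.degrees(yaw),np.hypot(*v[:2]))
Rz=R.from_euler('z',yaw)
for p,x in zip(P,(-.055,.018,.062)): print(p-Rz.apply([x,-.0725,0]))
o=np.mean([p-Rz.apply([x,-.0725,0]) for p,x in zip(P,(-.055,.018,.062))],0);o[2]=0
for q in((-.1,-.105,.1),(-.1,-.04,.1),(.1,-.105,.1)):print(proj(d,o+Rz.apply(q))/f,'corner; seen (247,168) (323,168) (269,379)')
for a in(.6,.7,.8,.9):
  print(a,[(proj(d,o+Rz.apply([.085-.18*np.cos(a)-.004*np.sin(a),y,.105+.18*np.sin(a)]))/f).round() for y in(-.038,.103)])
E
```

```text
[array([ 0.48972644, -0.29909982,  0.109     ]), array([ 0.56180548, -0.30266322,  0.109     ]), array([ 0.60579834, -0.30318586,  0.109     ])]
-2.0161287947648936 0.11614380281755002
[ 0.547243   -0.22857965  0.109     ]
[ 0.54636723 -0.22957485  0.109     ]
[ 0.54638733 -0.22854952  0.109     ]
[247.64558723 163.72283099] corner; seen (247,168) (323,168) (269,379)
[325.77946077 165.00787937] corner; seen (247,168) (323,168) (269,379)
[266.66236581 378.71776401] corner; seen (247,168) (323,168) (269,379)
0.6 [array([303., 225.]), array([528., 229.])]
0.7 [array([299., 246.]), array([533., 250.])]
0.8 [array([296., 271.]), array([537., 275.])]
0.9 [array([292., 299.]), array([540., 303.])]
```

```bash
python3 -m jog '[[[-0.008,0.006,0.035,0,0,0],[0,0,0.035,0,0,0],[0,0,0.01,0,0,0],[0,0,0.01,0,0,0],[0,0,0.01,0,0,0],[0,0,0.01,0,0,0],[0,0,0.01,0,0,0],[0,0,0.01,0,0,0],[0,0,0.01,0,0,0],[0,0,0.01,0,0,0],[0,0,0.01,0,0,0],[0,0,0.01,0,0,0]]]'
python3 -m jog '[[[0,0,0.01,0,0,0],[0,0,0.005,0,0,0],[0,0,0.003,0,0,0],[0,0,0.002,0,0,0],[0,0,0,0,0,0]]]'
```

```text
clock: 5.12
tool_pos: [0.529, -0.1933, 0.1292]
eef_rot: [0.007, 1.0, 0.0, -0.0]
contact_force: [-0.8, 0.1, 1.2]
opening: 0.006
finger_force: 0.5
clock: 5.75
tool_pos: [0.5292, -0.1933, 0.1099]
eef_rot: [0.007, 1.0, 0.0, 0.0]
contact_force: [0.0, -0.5, 0.8]
opening: 0.005
finger_force: 0.1
```

```bash
python3 -m jog '[[[0,0,0.001,0,0,0],[0,0,0.001,0,0,0],[0,0,0,0,0,0]]]';python3 -m jog '[[[0,0,0.001,0,0,0],[0,0,0.001,0,0,0],[0,0,0,0,0,0]]]'
```

```text
clock: 6.12
tool_pos: [0.5291, -0.1933, 0.1079]
eef_rot: [0.007, 1.0, 0.0, 0.0]
contact_force: [-0.4, 0.4, 1.5]
opening: 0.002
finger_force: 0.4
clock: 6.5
tool_pos: [0.529, -0.1933, 0.1058]
eef_rot: [0.007, 1.0, 0.0, -0.0]
contact_force: [-0.1, 0.3, 0.8]
opening: 0.003
finger_force: 0.3
```

```bash
python3 - <<'E'
from plant import *
import cv2
a=snapshot('scene')['frame'][110:260,90:250];b=snapshot('side')['frame'][230:380,240:400]
cv2.imwrite('pics/p3.png',cv2.resize(cv2.hconcat([a,b])[:,:,::-1],(800,375),interpolation=2))
print(get_state()['contact_force'],get_state()['moment'])
E
```

```text
[-0.09693126  0.23243311  0.09052789] [-0.01278675  0.06117492  0.01773718]
```

View pics/p3.png

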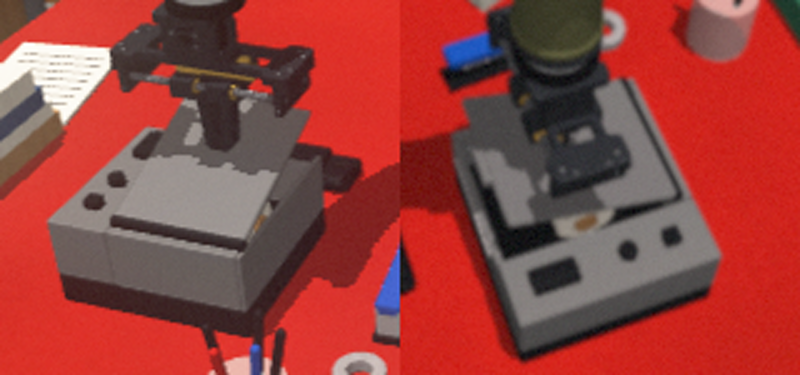

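The cover is still about 0.2 rad up, with the tip on it and no firm stop yet, so I'll continue down in small steps.

```bash
for i in 1 2 3 ; do python3 -m jog '[[[0,0,0.002,0,0,0],[0,0,0.002,0,0,0],[0,0,0,0,0,0]]]' | egrep 'pos|contact'; done
```

```text
tool_pos: [0.529, -0.1933, 0.1017]
contact_force: [-0.9, 1.1, -0.3]
tool_pos: [0.529, -0.1933, 0.0977]
contact_force: [-0.2, 0.1, 1.1]
tool_pos: [0.529, -0.1933, 0.0936]
contact_force: [0.1, 0.3, -0.2]
```

```bash
python3 - <<'E'
from plant import *
import cv2,numpy as np
w=snapshot('wrist')['frame'];a=snapshot('scene')['frame'][110:250,100:240];b=snapshot('side')['frame'][230:370,240:380]
r=cv2.vconcat([cv2.resize(a,(300,300),interpolation=2),cv2.resize(b,(300,300),interpolation=2)])
cv2.imwrite('pics/p4.png',cv2.hconcat([cv2.resize(w[60:340,80:380],(500,600)),r])[:,:,::-1])
s=get_state();print(s['q'],s['tool_pos'],s['contact_force'])
E
```

```text
[ 0.37562505  0.76012866 -0.18154662  1.84832629  0.23838421  0.55411197
  1.59665245] [ 0.52913121 -0.19324634  0.09382564] [-0.28669612 -0.06191762  0.95445959]
```

View pics/p4.png

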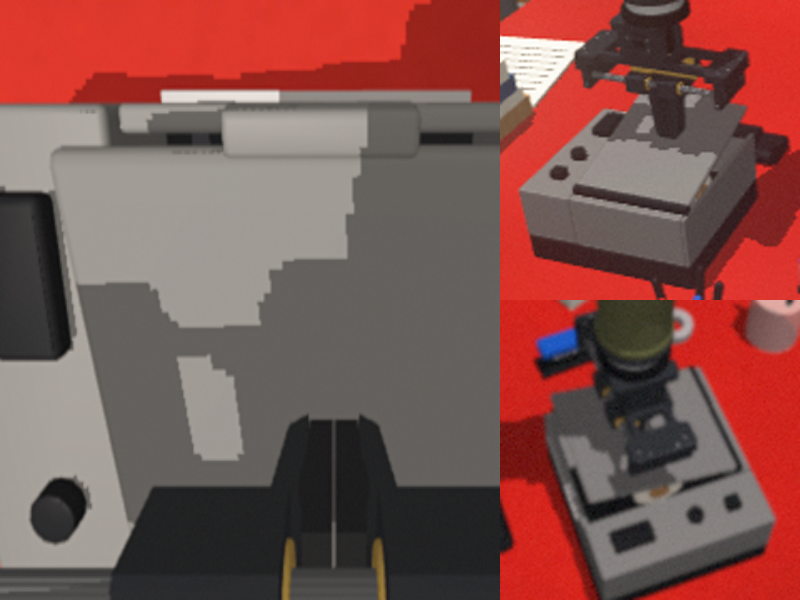

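The cover follows the tool down, so contact is real. The fingertips sit higher than the TCP reading says. I'll carry on until the firm stop and use it to calibrate the offset.

```bash
for i in 1 2 3 ; do python3 -m jog '[[[0,0,0.0015,0,0,0],[0,0,0.0015,0,0,0],[0,0,0,0,0,0]]]' | egrep 'pos|contact'; done
```

```text
tool_pos: [0.529, -0.1933, 0.0908]
contact_force: [-0.7, -0.1, 1.3]
tool_pos: [0.529, -0.1933, 0.0877]
contact_force: [-0.7, 0.7, 0.7]
tool_pos: [0.529, -0.1933, 0.0847]
contact_force: [0.0, -0.0, -1.1]
```

```bash
python3 - <<'E'
from h import *
d,s=wrist();np.savez('w5.npz',**d);print(s['tool_pos'])
d0=dict(d);dz=.0938-s['tool_pos'][2];d0['xyz']=d['xyz']+[0,0,dz]
o=np.array([.5475,-.229,0]);Rz=R.from_euler('z',-.025)
for q in((-.1,-.105,.1),(-.1,-.04,.1),(-.1,.105,.1)):print('body',proj(d0,o+Rz.apply(q)))
for a in(0,.1,.15,.2,.3,.4):print(a,proj(d0,o+Rz.apply([.085-.18*np.cos(a),-.038,.105+.18*np.sin(a)])),'seen 111,130')
g=d['frame'];cv2.imwrite('pics/p5.png',cv2.resize(cv2.hconcat([g[60:340,60:440]]),(760,560))[:,:,::-1])
E
```

```text
[ 0.52904248 -0.19326841  0.08472182]
body [ 27.7061633  106.01489394]
body [146.94951435 107.45540103]
body [411.7765204  110.65461655]
0 [148.02256878 117.2851303 ] seen 111,130
0.1 [133.10713453 120.16340081] seen 111,130
0.15 [124.58601443 123.39159497] seen 111,130
0.2 [115.25941624 128.07902924] seen 111,130
0.3 [ 93.86467879 142.83294585] seen 111,130
0.4 [ 68.22678846 166.83348701] seen 111,130
```

View pics/p5.png

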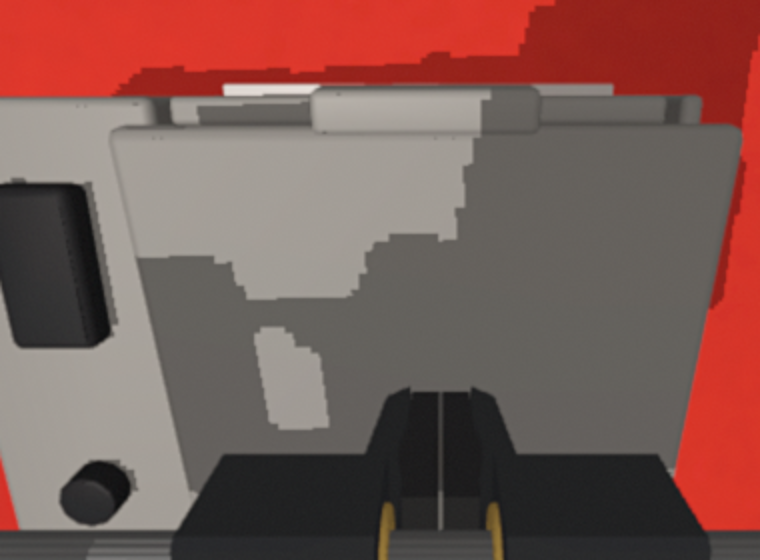

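The cover is at about 0.14 rad. Cover geometry and the tip's position in the wrist view agree that the closed tips are about 37 mm above the reported TCP, so the stop should read about 0.072.

```bash
python3 -m jog '[[[0,0,0.003,0,0,0],[0,0,0.003,0,0,0],[0,0,0,0,0,0]]]' | egrep 'pos|contact'; for i in 1 2 3 4; do python3 -m jog '[[[0,0,0.001,0,0,0],[0,0,0.001,0,0,0],[0,0,0,0,0,0]]]' | egrep 'pos|contact'; done
```

```text
tool_pos: [0.529, -0.1932, 0.0786]
contact_force: [-0.0, 0.0, -0.7]
tool_pos: [0.5291, -0.1932, 0.0769]
contact_force: [-0.2, 0.7, -0.1]
tool_pos: [0.529, -0.1933, 0.0748]
contact_force: [0.2, -0.1, 0.3]
tool_pos: [0.5291, -0.1933, 0.0728]
contact_force: [0.5, 1.0, -0.3]
tool_pos: [0.5291, -0.1933, 0.0708]
contact_force: [-0.6, -1.3, -0.1]
```

```bash
for i in 1 2 3 4 5; do python3 -m jog '[[[0,0,0.001,0,0,0],[0,0,0.001,0,0,0]]]' | egrep 'pos|contact'; done
python3 - <<'E'
from h import *
d,s=wrist();np.savez('w6.npz',**d);print(s['tool_pos'],s['contact_force'])
o=np.array([.5475,-.229,0]);Rz=R.from_euler('z',-.025)
for a in(0,.03,.06,.1,.15):print(a,proj(d,o+Rz.apply([.085-.18*np.cos(a),-.038,.105+.18*np.sin(a)])),proj(d,o+Rz.apply([.085-.18*np.cos(a),.103,.105+.18*np.sin(a)])))
cv2.imwrite('pics/p6.png',cv2.resize(d['frame'][60:340,60:460],(800,560))[:,:,::-1])
E
```

```text
tool_pos: [0.5293, -0.1933, 0.0704]
contact_force: [-4.8, 1.3, 21.2]
tool_pos: [0.5293, -0.1934, 0.0702]
contact_force: [-7.4, 2.8, 36.1]
tool_pos: [0.5294, -0.1934, 0.07]
contact_force: [-12.1, 4.9, 52.5]
tool_pos: [0.5294, -0.1934, 0.0698]
contact_force: [-15.5, 4.4, 66.6]
tool_pos: [0.5295, -0.1935, 0.0696]
contact_force: [-19.5, 7.1, 82.3]
[ 0.52949089 -0.19351056  0.06958717] [-19.5075845    7.09930795  82.25436054]
0 [126.76270233 117.92856069] [432.30696108 121.46120995]
0.03 [121.03240113 118.48824456] [437.93011054 122.15187958]
0.06 [114.92556366 119.48492414] [443.91348325 123.2878362 ]
0.1 [106.1441518  121.58028643] [452.50198704 125.58290746]
0.15 [ 94.02523037 125.62490231] [464.32785506 129.90204299]
```

View pics/p6.png

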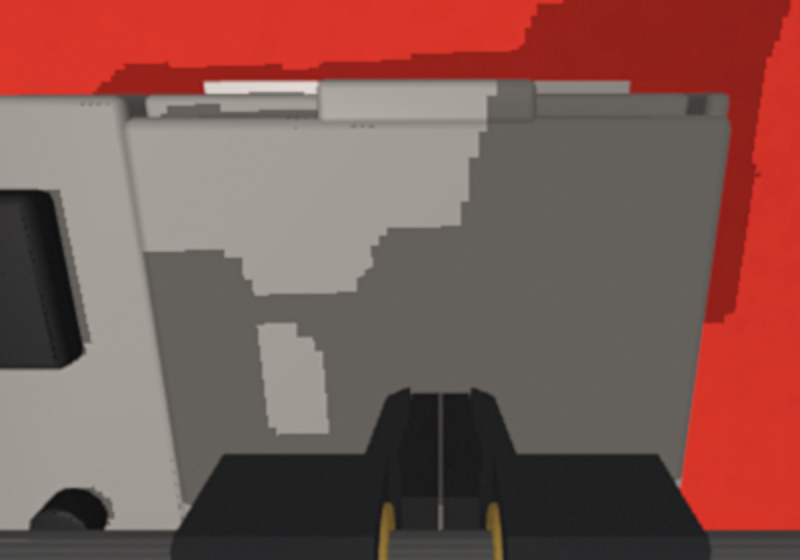

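Firm stop reached at reading 0.0705. The plate corners at (128,120) and (728,120) match angle 0, so the cover is shut and the tip offset is about 38.5 mm. I'll back off now, and check the spare roll's clearance to the gripper body at the rocker.

```bash
python3 -m jog '[[[0,0,-0.01,0,0,0],[0,0,-0.02,0,0,0],[0,0,-0.05,0,0,0],[0,0,-0.05,0,0,0],[0,0,-0.03,0,0,0],[0,0,0,0,0,0]]]'
python3 - <<'E'
from h import *
d=dict(np.load('w1.npz'));f=.7
for n,p,z in(('roll top c',(557,402),.09),('roll base near',(510,350),0),('calc far corner',(490,110),.019)):
    W=plane(d,np.array(p)*f,z);print(n,W,R.from_euler('z',-22.1,degrees=True).apply(W-[.5286,.2563,0]))
E
python3 - <<'E'
from h import *
d,s=wrist();np.savez('w7.npz',**d);print(s['tool_pos'])
o=np.array([.5475,-.229,0]);Rz=R.from_euler('z',-.025)
for a in(0,.05,.1):print(a,[proj(d,o+Rz.apply([.085-.18*np.cos(a),y,.105+.18*np.sin(a)])).round(1) for y in(-.038,.103)])
d=snap=__import__('plant').snapshot('side');np.savez('s7.npz',**d)
cv2.imwrite('pics/p7.png',cv2.hconcat([cv2.resize(dict(np.load('w7.npz'))['frame'],(400,300)),cv2.resize(d['frame'][230:380,240:440],(400,300),interpolation=2)])[:,:,::-1])
E
```

```text
clock: 12.98
tool_pos: [0.5308, -0.1937, 0.2233]
eef_rot: [0.007, 1.0, -0.001, 0.003]
contact_force: [-0.9, 0.0, -0.0]
opening: 0.005
finger_force: 0.0
roll top c [0.60556015 0.44609264 0.09      ] [0.14271038 0.14689404 0.09      ]
roll base near [0.60011283 0.4141404  0.        ] [0.12564207 0.11933879 0.        ]
calc far corner [0.3714352  0.27564975 0.019     ] [-0.13833784  0.0770573   0.019     ]
[ 0.53079695 -0.19372608  0.22325069]
0 [array([204.6, 111.2]), array([355.8, 112.9])]
0.05 [array([202.3, 111.5]), array([358.1, 113.4])]
0.1 [array([199.9, 112.5]), array([360.5, 114.4])]
```

View pics/p7.png

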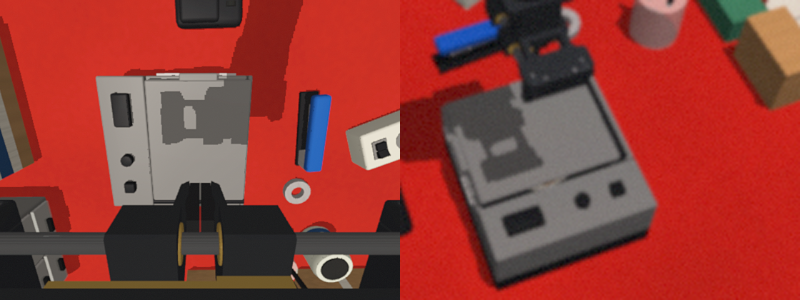

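Both views show the cover flush and shut, with its front corners at (147,79) and (249,79). Next is the rocker.

```bash
python3 -m jog '[[[0.001,0.05625,0,0,0,0],[0.001,0.05625,0,0,0,0],[0.001,0.05625,0,0,0,0],[0.001,0.05625,0,0,0,0],[0.001,0.05625,0,0,0,0],[0.001,0.05625,0,0,0,0],[0.001,0.05625,0,0,0,0],[0.001,0.05625,0,0,0,0],[0,0,0,0,0,-0.133],[0,0,0,0,0,-0.133],[0,0,0,0,0,-0.133],[0,0,0,0,0,0]]]'
python3 - <<'E'
from h import *
d,s=wrist();np.savez('w8.npz',**d);f=1
Rt=R.from_quat(s['eef_rot']);print('tool-frame delta to raised',Rt.inv().apply(np.array([.5286,.2563,.1])-s['tool_pos']),Rt.as_rotvec())
c=proj(d,[.5137,.2503,.052]);print(c)
b,a,m=blob(d,c,60,26);ys,xs=np.nonzero(m);print(b,a,xs.min(),xs.max(),ys.min(),ys.max())
for P in((-.022,0,.052),(.022,0,.062),(0,-.014,.052),(0,.014,.052)):
    print(proj(d,np.array([.5137,.2503,0])+R.from_euler('z',22.15,degrees=True).apply(P)))
E
```

```text
clock: 14.58
tool_pos: [0.5264, 0.2562, 0.2192]
eef_rot: [-0.191, 0.982, -0.0, -0.002]
contact_force: [-0.4, 0.2, 0.2]
opening: 0.001
finger_force: 0.0
tool-frame delta to raised [-0.00246288 -0.00075894  0.11915537] [ 5.98835149e-01 -3.08071070e+00  8.71498232e-04]
[280.96121239 171.34182944]
[279.30818278 173.41126461] 941 268 291 152 194
[280.93585486 152.03626191]
[281.01758424 192.06609158]
[268.79858241 171.37142174]
[293.12446352 171.31223563]
```

```bash
python3 -m jog '[[[-0.0035,-0.001,0.05,0,0,0],[0,0,0.05,0,0,0],[0,0,0.05,0,0,0],[0,0,0.035,0,0,0],[0,0,0,0,0,0]]]' | egrep 'pos|contact'; for i in 1 2 3; do python3 -m jog '[[[0,0,0.002,0,0,0],[0,0,0.002,0,0,0]]]' | egrep 'pos|contact'; done
```

```text
tool_pos: [0.5286, 0.2558, 0.0332]
contact_force: [-0.3, 0.5, 0.9]
tool_pos: [0.5321, 0.2579, 0.0335]
contact_force: [-0.6, -0.7, -0.0]
tool_pos: [0.5313, 0.2573, 0.0285]
contact_force: [1.2, -0.6, -0.3]
tool_pos: [0.5309, 0.2572, 0.0238]
contact_force: [-1.2, -0.1, 0.2]
```

```bash
python3 -c "
from plant import *
s=get_state();print(s['q'],s['eef_rot'])"
for i in 1 2 3 4; do python3 -m jog '[[[0,0,0.001,0,0,0],[0,0,0.001,0,0,0],[0,0,0,0,0,0]]]' | egrep 'pos|contact'; done
```

```text
[-0.40820998  0.89829968 -0.21181937  1.79445081  0.35922203  0.48655603
  1.09412623] [-1.91405165e-01  9.81511110e-01  5.39288809e-05  2.08088806e-05]
tool_pos: [0.5314, 0.2574, 0.0221]
contact_force: [1.4, 0.7, 1.5]
tool_pos: [0.5309, 0.2573, 0.0199]
contact_force: [1.5, 0.2, 1.4]
tool_pos: [0.5305, 0.2571, 0.0177]
contact_force: [1.4, 0.3, 1.9]
tool_pos: [0.5306, 0.2571, 0.0157]
contact_force: [1.0, -0.1, 1.3]
```

Contact came where the offset predicted. I'll go on to the stop at about 0.0135, one step at a time.

```bash
python3 -m jog '[[[0,0,0.001,0,0,0],[0,0,0.001,0,0,0],[0,0,0,0,0,0]]]' | egrep 'pos|contact'; python3 -m jog '[[[0,0,0.001,0,0,0],[0,0,0,0,0,0]]]' | egrep 'pos|contact'
```

```text
tool_pos: [0.5306, 0.257, 0.0137]
contact_force: [-0.7, -0.4, 0.1]
tool_pos: [0.5306, 0.257, 0.0136]
contact_force: [-0.9, -0.8, 7.1]
```

```bash
python3 -m jog '[[[0,0,0.001,0,0,0],[0,0,0,0,0,0]]]' | egrep 'pos|contact'
```

```text
tool_pos: [0.5307, 0.257, 0.0135]
contact_force: [-2.8, -1.5, 14.2]
```

Firm stop on the rocker at 0.0136 with 14 N. I'll lift, check the rocker by wrist image, and measure how the block lies.

```bash
python3 -m jog '[[[0,0,-0.01,0,0,0],[0,0,-0.045,0,0,0],[0,0,-0.05,0,0,0],[0,0,-0.05,0,0,0],[0,0,-0.055,0,0,0],[0,0,0,0,0,0]]]' | egrep 'clock|pos|contact'
python3 - <<'E'
from h import *
d,s=wrist();np.savez('w9.npz',**d);print(s['tool_pos'])
def ext(d):
    c=proj(d,[.5137,.2503,.052]);b,a,m=blob(d,c,60,26);ys,xs=np.nonzero(m)
    return c.round(1),[xs.min(),xs.max(),ys.min(),ys.max()]
Rz=R.from_euler('z',22.15,degrees=True);p=np.array([.5137,.2503,0])
for w in('w8','w9'):
    e=dict(np.load(w+'.npz'));print(w,*ext(e))
    for n,A,B in(('off',.052,.062),('on',.062,.052)):
        print(n,[proj(e,p+Rz.apply(P)).round(1)[1] for P in((-.022,0,A),(.022,0,B))])
    hsv=cv2.cvtColor(e['frame'],cv2.COLOR_RGB2HSV);m=(hsv[...,1]<=150).astype(np.uint8);n,l,st,c=cv2.connectedComponentsWithStats(m)
    q=proj(e,[.5394,.1873,.045]).astype(int);k=l[q[1],q[0]]
    cn=max(cv2.findContours((l==k).astype(np.uint8),0,2)[0],key=cv2.contourArea).reshape(-1,2)
    y0=cn[:,1].max();x0=q[0]
    edge=[cn[cn[:,0]==x][:,1].max() for x in(x0-50,x0+20) if (cn[:,0]==x).any()]
    print('block px far edge rows',edge,'R end',cn[:,0].max(), 'pred',[proj(e,np.array([.5394,.1873,.045])+Rz.apply([.035,y,0])).round(1) for y in(-.105,.105)])
E
```

```text
clock: 19.12
tool_pos: [0.5331, 0.2587, 0.2263]
contact_force: [0.1, -0.4, 0.0]
[0.53314145 0.25866424 0.22633483]
w8 [281.  171.3] [np.int64(268), np.int64(291), np.int64(152), np.int64(194)]
off [np.float64(152.0), np.float64(192.1)]
on [np.float64(153.2), np.float64(189.9)]
block px far edge rows [] R end 312 pred [array([137.8, 199.3]), array([311.6, 198.9])]
w9 [281.  162.4] [np.int64(268), np.int64(292), np.int64(143), np.int64(183)]
off [np.float64(143.1), np.float64(182.9)]
on [np.float64(144.1), np.float64(180.9)]
block px far edge rows [] R end 311 pred [array([139.2, 190.3]), array([311.2, 190. ])]
```

```bash
python3 - <<'E'
from h import *
for w in('w8','w9'):
    e=dict(np.load(w+'.npz'));g=cv2.cvtColor(e['frame'],cv2.COLOR_RGB2GRAY);x,y=proj(e,[.5137,.2503,.052]).round().astype(int)
    print(w,g[y-22:y+24,x-5:x+6].mean(1).round().astype(int))
E
python3 -m jog '[[[0,0,0,0,0,0.135],[0,0,0,0,0,0.135],[0,0,0,0,0,0.135],[0,0,0,0,0,0]]]' | egrep 'pos'
python3 -m jog '[[[0.0034,-0.056,0,0,0,0],[0.0034,-0.056,0,0,0,0],[0.0034,-0.056,0,0,0,0],[0.0034,-0.056,0,0,0,0],[0.0034,-0.056,0,0,0,0],[0.0034,-0.056,0,0,0,0],[0.0034,-0.056,0,0,0,0],[0.0034,-0.056,0,0,0,0],[0.0034,-0.056,0,0,0,0],[0.0034,-0.056,0,0,0,0],[0,0,0,0,0,0]]]' | egrep 'pos|rot'
python3 - <<'E'
from h import *
d,s=wrist();Rt=R.from_quat(s['eef_rot'])
c=proj(d,[.490,-.2995,.11]);b,a,m=blob(d,c,60,30);ys,xs=np.nonzero(m);print('pred',c,'blob',b,a,xs.min(),xs.max(),ys.min(),ys.max(),plane(d,b,.108))
print('delta tool',Rt.inv().apply(np.array([.490,-.2995,.1])-s['tool_pos']))
E
```

```text
w8 [128 100  81  36  23  26  26  26  25  36  50  54  57  61  61  57  56  56
  55  54  55  56  57  54  46  40  38  39  38  38  39  41  40  41  40  41
  41  41  36  31  29  30  30  28  15  64]
w9 [153 120  69  27  25  27  33  36  24  21  22  22  23  23  23  27  32  32
  33  34  35  34  33  28  36  53  53  54  55  57  56  52  52  53  53  49
  51  51  49  48  45  36  25  30  64  93]
tool_pos: [0.5297, 0.2565, 0.2203]
tool_pos: [0.4829, -0.3081, 0.2205]
eef_rot: [0.013, 1.0, -0.001, -0.001]
pred [290.61734049 201.93436262] blob [287.58211856 200.18075802] 1029 275 299 179 223 [ 0.48868343 -0.3024568   0.108     ]
delta tool [-0.00716775  0.00907899  0.12042652]
```

Rocker shading has flipped between its two halves, so it is on. Next I'll go down to the feed key.

```bash
python3 -m jog '[[[-0.006,0.0075,0.05,0,0,0],[0,0,0.05,0,0,0],[0,0,0.035,0,0,0],[0,0,0,0,0,0],[0,0,0.004,0,0,0],[0,0,0.004,0,0,0],[0,0,0.002,0,0,0],[0,0,0,0,0,0]]]' | egrep 'pos|contact'; python3 -m jog '[[[0,0,0.002,0,0,0],[0,0,0,0,0,0]]]' | egrep 'pos|contact'; python3 -m jog '[[[0,0,0.002,0,0,0],[0,0,0,0,0,0]]]' | egrep 'pos|contact'
```

```text
tool_pos: [0.4921, -0.2948, 0.0773]
contact_force: [-0.0, 0.3, 0.0]
tool_pos: [0.4919, -0.2946, 0.0748]
contact_force: [-0.1, 0.1, 0.2]
tool_pos: [0.4919, -0.2946, 0.0727]
contact_force: [0.6, -0.1, 0.5]
```

```bash
python3 -m jog '[[[0.002,-0.006,0,0,0,0],[0,0,0.002,0,0,0],[0,0,0,0,0,0]]]' | egrep 'pos|contact'; python3 -m jog '[[[0,0,0.002,0,0,0],[0,0,0,0,0,0]]]' | egrep 'pos|contact'; python3 -m jog '[[[0,0,0.002,0,0,0],[0,0,0,0,0,0]]]' | egrep 'pos|contact'
```

```text
tool_pos: [0.4896, -0.3014, 0.0709]
contact_force: [-0.7, -1.7, 0.9]
tool_pos: [0.4898, -0.3012, 0.069]
contact_force: [-1.1, -2.2, 3.8]
tool_pos: [0.4898, -0.3012, 0.067]
contact_force: [-1.2, -4.0, 4.8]
```

```bash
python3 -m jog '[[[0,0,0.001,0,0,0],[0,0,0,0,0,0]]]' | egrep 'pos|contact'
```

```text
tool_pos: [0.4898, -0.3012, 0.0662]
contact_force: [-1.9, -3.1, 6.2]
```

```bash
python3 -m jog '[[[0,0,0.001,0,0,0],[0,0,0,0,0,0]]]' | egrep 'pos|contact'; python3 -m jog '[[[0,0,0.001,0,0,0],[0,0,0,0,0,0]]]' | egrep 'pos|contact'
```

```text
tool_pos: [0.4898, -0.3012, 0.066]
contact_force: [-3.5, -1.9, 13.2]
tool_pos: [0.4899, -0.3013, 0.0658]
contact_force: [-5.4, -1.8, 20.2]
```

The feed key is on its firm stop. I'll release and lift clear, check the end state by numbers, and hand in.

```bash
python3 -m jog '[[[0,0,-0.01,0,0,0],[0,0,-0.04,0,0,0],[0,0,-0.05,0,0,0],[0,0,-0.05,0,0,0],[0,0,0,0,0,0],[0,0,0,0,0,0],[0,0,0,0,0,0],[0,0,0,0,0,0]]]'
python3 - <<'E'
from h import *
d,s=wrist()
c=proj(d,[.4895,-.3013,.11]);b,a,m=blob(d,c,60,30);print('key',c,b,a,plane(d,b,.108))
o=np.array([.5475,-.229,0]);Rz=R.from_euler('z',-.025);g=cv2.cvtColor(d['frame'],cv2.COLOR_RGB2GRAY)
for A in(0,.1):
    e=proj(d,o+Rz.apply([.085-.18*np.cos(A),-.038,.105+.18*np.sin(A)]));print(A,'corner pred',e)
x,y=proj(d,o+Rz.apply([-.04,-.038,.107])).astype(int);print('edge scan row',x,g[y,x-12:x+13])
from plant import *
print(s['clock'],s['contact_force']);print(finish_job())
E
```

```text
clock: 25.22
tool_pos: [0.4892, -0.3001, 0.2125]
eef_rot: [0.01, 1.0, 0.001, -0.001]
contact_force: [-0.1, -0.4, 1.2]
opening: 0.003
finger_force: 0.0
key [280.15793586 197.74222352] [279.20561594 196.54076087] 1104 [ 0.48883345 -0.30220744  0.108     ]
0 corner pred [318.33168273 156.77477806]
0.1 corner pred [320.71703059 160.71739102]
edge scan row 316 [136 135 136 137 136 123  85  37  15  38  91 116 130 136 136 136 136 136
 136 136 136 136 136 136 135]
25.225 [-0.13550413 -0.43052607  1.21292523]
the job is handed in; nothing more can be done
None
```

The cover is shut, the large rocker is on, and the feed key was pressed fully down and released, in that order. The job was handed in at 25 s; one push on the cover stop briefly reached 82 N, against the 120 N wrist limit.

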